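# Serve a canelé from the revolving cake stand with tongs

### The job

A guest at the dessert table would like the canelé, the dark-brown fluted one. Turn the revolving stand until it clicks to rest with the canelé at the front, then take the tongs from the silver tray, close them on the canelé there and lift it at least 6 cm clear of the stand. Touch the cakes with nothing but the tongs, keep the other three standing on the stand, and finish while still holding the canelé up in the tongs, clear of everything.

Things in the scene. Friction and masses are not known exactly. Their poses are not given: they have to be found in the camera images.
- stand: White foot of the revolving cake stand, fixed; origin on the table under the vertical axis. Its -x points to the stand's front, roughly at the robot. The plate on it (radius 150 mm, top 110 mm above the table) turns with the ring handle; the cakes stand on four of its six gold rounds (60 mm across, each in a moulded bead 4 mm tall), 60 degrees apart, 105 mm from the axis.
- stand_plate (a joint): Angle of the plate, rad, 0 at the start, positive counter-clockwise from above; it turns a full turn either way. Click stops at 0 and every 60 degrees (1.047 rad), with a gold round exactly at the front at each; a stop pulls the plate in from about 25 degrees either side with at most 0.08 N m, to within 3 degrees. The greased hub resists with 0.15 N m at 1 rad/s; jerks can slide the cakes in their places.
- stand_handle (a point): Centre of the upright brass ring handle on top of the stand's centre rod, on the axis, 240 mm above the table. Ring 53 mm across, 9 mm thick, bottom 213 mm above the table; it turns with the plate and stands in this frame's x-z plane, so it is pinched from above along this frame's y.
- stand_front (a point): Fixed point (it does not turn with the plate) at the front of the stand, 105 mm from the axis, 24 mm above the plate: where the centre of the canelé is when it stands at the front.
- canele_center (a point): Centre of the canelé, a loose dark-brown fluted little cake, upright cylinder 47 mm across and 48 mm tall, about 60 g, firm. At the start it stands 60 or 120 degrees to either side of the front.
- choux_center (a point): Centre of the pink-iced golden choux bun (47 mm across, 41 mm tall), standing on the plate.
- macaron_center (a point): Centre of the pistachio-green macaron (45 mm across, 26 mm tall), standing on the plate.
- tartlet_center (a point): Centre of the yellow lemon tartlet (55 mm across, 18 mm tall to its rim, small white meringues on top), standing on the plate.
- tongs_grip (a point): Loose steel spring tongs, 220 mm long, 90 g, lying level on the tray's rest, two bands side by side. Point midway between the bands, at the centre of mass, half-way up (12 mm): grip here from above, across both bands (24 mm tall, 46 mm over their outsides at rest). x to the tips, y from right to left band. The bow ends 87 mm behind this point, the tips 133 mm ahead.
- tongs_tips (a point): Midway between the two tip pads (45 mm long, 24 mm tall), on the tongs' centre line 101 mm ahead of tongs_grip. Gap between the pads here: 87 mm at rest, 66 mm when the bands at tongs_grip are squeezed to 37 mm over their outsides, 47 mm (on the canelé, bands parallel) at 29 mm.
- tongs_left (a joint): Closing angle of the left band about the bow, rad: 0 open at rest, 0.058 at 37 mm, 0.115 closed on the canelé, 0.235 fully shut. A spring opens the bands: it pushes each finger with 4 N at rest, 8 N at 37 mm, 12 N at 29 mm, enough to carry the tongs in fingers that stop at 37 mm.
- tongs_right (a joint): Closing angle of the right band, always equal to that of the left one.
- tray: Fixed silver tray, 280 x 170 mm, long side along its x; floor 5 mm, rim 9 mm above the table; origin under its centre. The tongs lie 18 mm above its floor on a wire rest, two bars across the tray 70 mm behind and 75 mm ahead of its centre, 136 mm wide overall, joined by rods low at their ends. It stands on the robot's left or right.
- cups: Fixed silver tray (280 x 170 mm) with six white espresso cups, 60 mm tall in all, on the other side; leave it alone. Origin under its centre.
Things that resemble listed ones, but are neither listed nor needed, are in the scene too. What is shaped like the part that bears tongs_grip but yellow is not meant. There is more than one size of the part that bears macaron_center; the job needs the smaller.

How it is judged:
By the outcome, as a careful person would: the job done as asked, in the order asked, and still so for the second after the job is handed in, while the arm keeps its last pose, push and grip.
It also fails if it takes over 64 s, if anything falls off the work surface, if the arm or the gripper's body presses on something with over 40 N, if the wrist force passes 120 N, or if a joint passes its speed limit or range.

### The arm

A 6-joint arm with a two-finger parallel gripper is mounted at the origin on the work surface. World frame = base frame: x ahead of the robot, y to its left, z up, the work surface at z = 0. Lengths are in m, angles in rad, forces in N, time in s.
With the tool pointing down it reaches from about 0.275 to 0.825 m from the base axis. Payload 4.9 kg.
Tool frame: the origin (TCP) lies midway between the tips of the shut fingers; the grasp point (between the pads) lies 19 mm behind it; z points along the fingers, y is the direction in which the jaws open and shut (so a half turn about z gives the same grasp; the last joint's range is limited). The gripper opens to 85 mm and grips with 20 to 120 N. Pads are 22 mm wide; open, the fingers measure 114 mm over their backs; the gripper's body (76 mm by 85 mm) begins 54 mm behind the grasp point. The pads swing forward as they close: fully open they stand 13 mm farther back than shut.
Start: joints at [-1.271, 0.326, -0.193, 1.052, 0, 1.437], TCP at [0.231, -0.499, 0.231] pointing down, gripper open.
Joint ranges: [-2.65, 2.65], [-0.97, 1.79], [-1.3, 1.35], [-1.93, 2.1], [-1.47, 1.37], [-3.14, 3.14]. Speed limits (rad/s): [2.57, 2.57, 3.14, 3.14, 3.14, 3.14].

### API

Orientations are given as [roll, pitch, yaw] about the fixed x, y, z axes, in that order (R = Rz(yaw) Ry(pitch) Rx(roll)).
In Python, from plant import r gives the robot as it stands. The module is installed in compiled form; this text tells all that it offers.
- The arm moves only by the shell command python3 -m jog 'ROWS' [FORCE]. ROWS is JSON, a list of rows, each a list of 7 numbers: the closure, from 0 (fully open) to 1 (shut), then the shift along the world's x, y, z scaled (see below), then the turn, a rotation vector about the world's x, y, z scaled (see below). A call has 1 to 8 rows; each row shifts and turns the pose as measured when the row begins; what a row does not reach is not made up. The controller multiplies each number of a shift by 2 cm and each number of a turn by 60 degrees. A row lasts 1/12 s, in which the tool goes at most 41.7 mm and 7.16 degrees, less where a joint would pass 70% of its speed; a pose out of reach is approached as far as the arm can. A call with a number of a shift or a turn outside -1 to 1 is refused whole. A call with a gripper value outside its range is refused whole. The fingers move at their own pace and stop on an object; FORCE is the grip in N (left out, the last holds). Time passes only in rows, so rows that do not move let the fingers close. It gives the time, the measured TCP pose, the force and the opening at its end, in the units of the state.
- r.get_obs(): the state, without advancing time (a new reading comes with each control period).
- r.capture(name): name is "side" or "top"; returns a dict with "color" (480x640x3 uint8, red, green, blue), "fx", "fy", "cx", "cy" (pixels), "k1" (the pictures are not rectified: a ray, as slopes to the right and down, at radius r is drawn at 1 + k1 r^2 times it, then the intrinsics apply), "rvec" (rotation vector, rad) and "tvec" (3), from world to camera coordinates, as OpenCV has them. Camera axes: x right, y down, z forward; pixel columns grow to the right and rows downward; lengths in m; the calibration is good to about 2 mm. A picture is of the moment at which its call begins. There is no depth.
- r.finish_job(): hands the job in, once; it reports no verdict.
The state is a dict: "time": time; "joint_positions": joint angles; "qvel": joint speeds; "effort": joint torques, N m; "position": TCP position; "ee_rot": TCP orientation; "ft_force": force on the tool from outside, world axes, zero at the start; "torque": the same for the moment, N m; "gripper_width": finger opening in m.
Only numpy, scipy, OpenCV 4.12 (cv2) and the standard library are available. Lean on these libraries where they do the work, as an engineer would, in place of code of your own. Each camera call takes 0.05 s, during which the arm holds its last target.

## Working session

There is one attempt and no reset: what is moved stays moved. The work goes in short steps, Python scripts to look and compute and a shell command to move; the robot and the scene stay as the last step left them, time stands still between calls to the robot, and variables do not carry over. Pictures are saved under pics/ and viewed, and the job is handed in when it is done.

```bash
mkdir -p pics; ls; python3 - <<'E'
from plant import r
import cv2
print(r.get_obs())
for n in("side","top"):
    c=r.capture(n); cv2.imwrite(f"pics/{n}0.png",c["color"][:,:,::-1]); print({k:v for k,v in c.items() if k!="color"})
E
```

```text
pics
{'time': 0.0, 'joint_positions': array([-1.27121415e+00,  3.26955135e-01, -1.93621251e-01,  1.05199308e+00,
        1.65048619e-05,  1.43659725e+00]), 'qvel': array([ 0.00029875, -0.0010882 ,  0.00160974,  0.00141573,  0.00033182,
        0.00030187]), 'effort': array([-6.39919072e-04, -4.43397939e+01,  2.62441224e+01,  1.53320620e-02,
       -1.00151935e-04, -1.29662484e-05]), 'position': array([ 0.23100455, -0.4984754 ,  0.23048153]), 'ee_rot': array([-3.13983767e+00, -2.53596056e-04,  4.33781013e-01]), 'ft_force': array([-0.3856113 ,  0.10297022, -0.51483663]), 'torque': array([-0.03157   ,  0.00768823, -0.00227865]), 'gripper_width': 0.08531840118522623}
{'fx': 486.9373680076373, 'fy': 486.9373680076373, 'cx': 317.4547511617282, 'cy': 237.28946085889456, 'k1': -0.014155869578898582, 'rvec': array([ 0.44591815, -2.75506735,  1.12824599]), 'tvec': array([0.50763733, 0.22734777, 1.14636518])}
{'fx': 513.3498577626174, 'fy': 513.3498577626174, 'cx': 315.509515032604, 'cy': 237.89791853069516, 'k1': -0.009000863669208358, 'rvec': array([ 2.1895647 , -2.12839131,  0.13278864]), 'tvec': array([-0.0149005 ,  0.55081269,  1.19990974])}
```

View pics/side0.png

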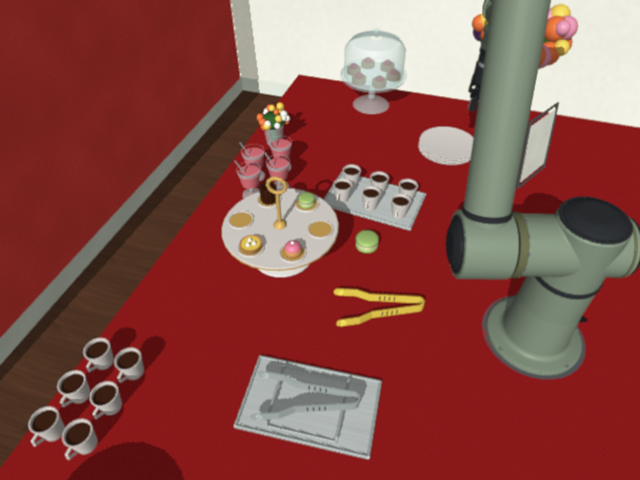

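View pics/top0.png

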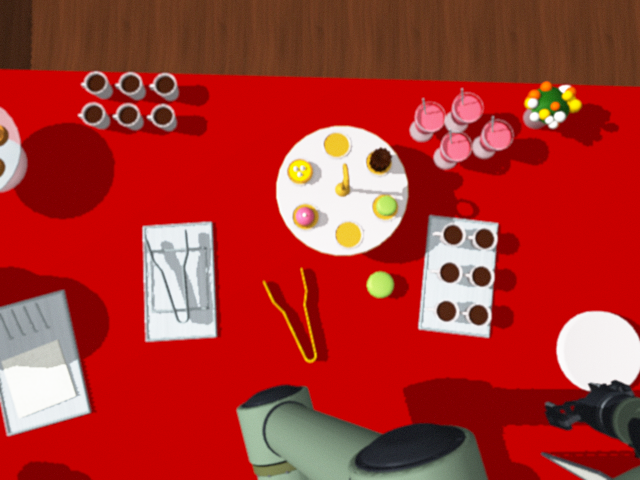

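```bash
cat > h.py <<'E'
import numpy as np, cv2
from scipy.optimize import least_squares
def cam(c):
    return dict(K=np.array([[c["fx"],0,c["cx"]],[0,c["fy"],c["cy"]],[0,0,1.]]),d=np.array([c["k1"],0,0,0.]),rv=np.array(c["rvec"]),tv=np.array(c["tvec"]))
def proj(c,P):
    k=cam(c); return cv2.projectPoints(np.asarray(P,float).reshape(-1,1,3),k["rv"],k["tv"],k["K"],k["d"])[0].reshape(-1,2)
def unproj(c,uv,z):
    k=cam(c); n=cv2.undistortPoints(np.asarray(uv,float).reshape(-1,1,2),k["K"],k["d"]).reshape(-1,2)
    R=cv2.Rodrigues(k["rv"])[0]; o=-R.T@k["tv"]; d=np.c_[n,np.ones(len(n))]@R
    return o+d*((z-o[2])/d[:,2])[:,None]
def tri(c1,u1,c2,u2):
    f=lambda p:np.r_[proj(c1,p)[0]-u1,proj(c2,p)[0]-u2]
    s=least_squares(f,unproj(c1,[u1],0.1)[0]); return s.x,s.fun
def crop(img,x0,y0,x1,y1,s,name):
    cv2.imwrite(name,cv2.resize(img[y0:y1,x0:x1,::-1],None,fx=s,fy=s,interpolation=cv2.INTER_CUBIC))
E
python3 - <<'E'
from plant import r
from h import *
c=r.capture("top");crop(c["color"],265,110,425,260,5,"pics/t_stand.png");crop(c["color"],130,215,230,350,4,"pics/t_tray.png")
c=r.capture("side");crop(c["color"],210,165,350,285,5,"pics/s_stand.png");crop(c["color"],225,345,395,465,4,"pics/s_tray.png")
E
```

```text
(no output)
```

View pics/t_stand.png

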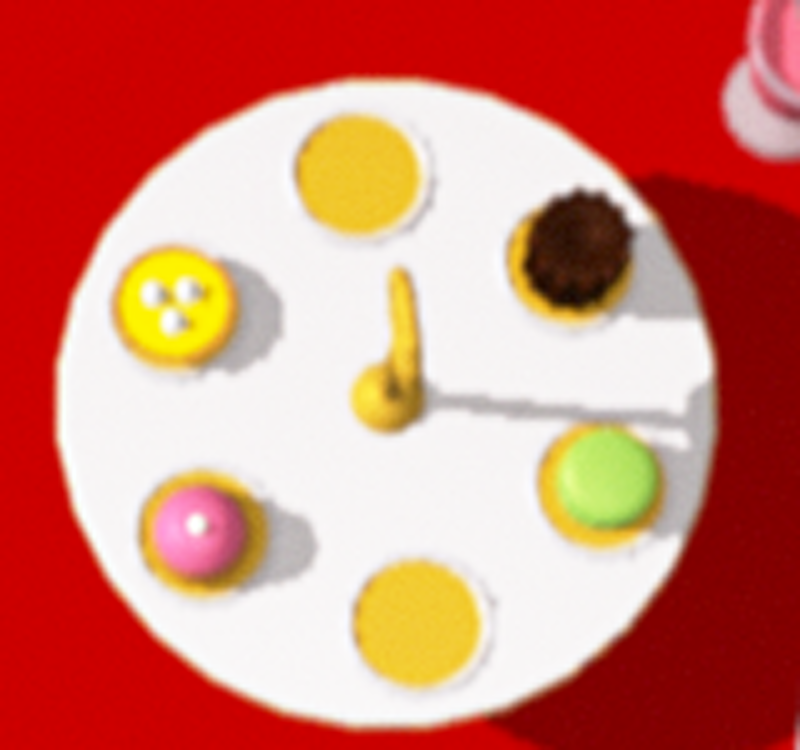

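View pics/t_tray.png

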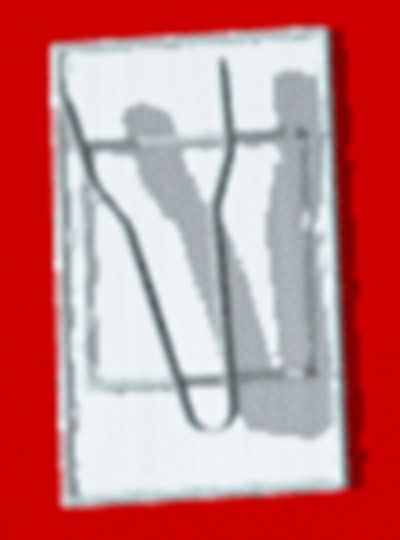

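View pics/s_stand.png

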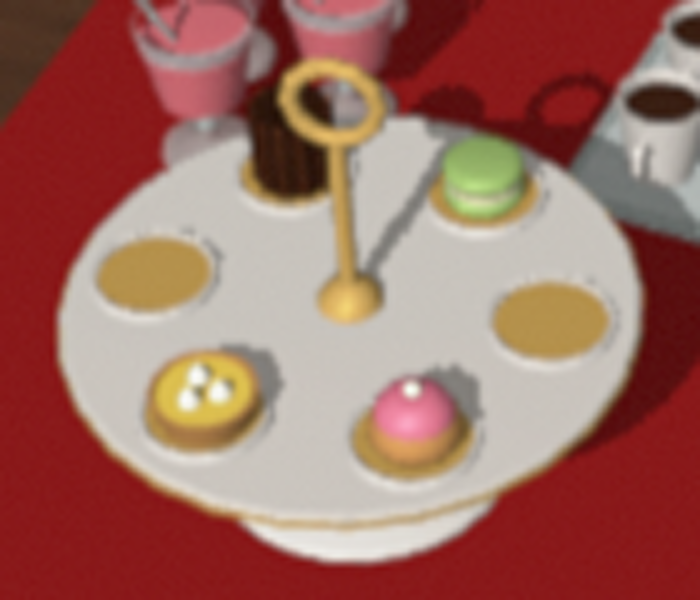

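View pics/s_tray.png

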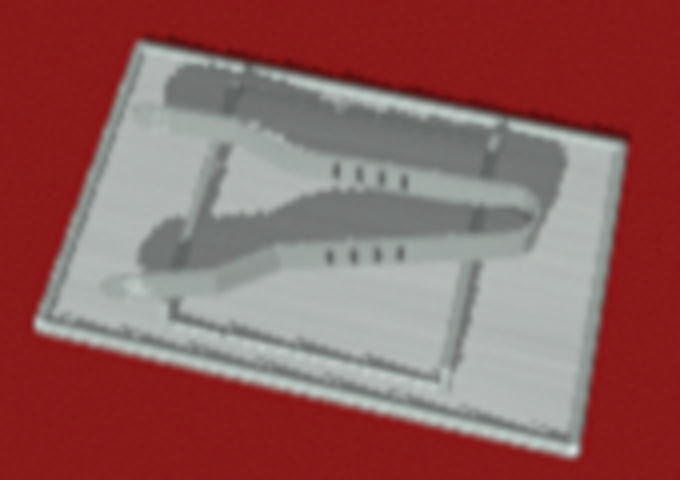

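```bash
python3 - <<'E'
from plant import r
from h import *
t=r.capture("top");s=r.capture("side")
T=lambda p,x0,y0,k:[x0+(p[0]+.5)/k-.5,y0+(p[1]+.5)/k-.5]
st=lambda *p:T(p,265,110,5); ss=lambda *p:T(p,210,165,5)
tt=lambda *p:T(p,130,215,4); ts=lambda *p:T(p,225,345,4)
# rim
rim=[st(57,395),st(717,395),st(390,77),st(390,728)]
P=unproj(t,rim,.109);print("rim",P.round(4))
g=dict(f=(419,623),b=(359,175),tart=(176,308),choux=(202,532),can=(571,258),mac=(600,487))
for k,v in g.items(): print(k,unproj(t,[st(*v)],.111)[0].round(4))
gs=dict(f=(551,319),b=(155,274))
for k,v in gs.items(): print("side",k,unproj(s,[ss(*v)],.111)[0].round(4))
# white plate mask centroid fit
for nm,c,(x0,y0,x1,y1) in(("top",t,(265,110,425,260)),("side",s,(210,165,350,272))):
    im=c["color"].astype(int)
    gold=(im[...,0]-im[...,2]>90)&(im[...,1]>120)&(im[...,0]-im[...,1]<90)
    m=np.zeros_like(gold);m[y0:y1,x0:x1]=gold[y0:y1,x0:x1]
    n,l,sta,ce=cv2.connectedComponentsWithStats(m.astype(np.uint8))
    for i in range(1,n):
        if sta[i,4]>40: print(nm,sta[i,4],ce[i].round(1),unproj(c,[ce[i]],.111)[0].round(4))
print("handle tri",tri(t,st(405,316),s,ss(332,102)))
b=unproj(t,[tt(213,430)],.040)[0];print("bow",b.round(4))
for nm,p in dict(lb=(130,235),rb=(216,205),lb2=(97,190),rb2=(233,150),lbow=(190,400),rbow=(233,400),rt=(222,60),lt=(63,75)).items(): print(nm,unproj(t,[tt(*p)],.047)[0].round(4))
for nm,p in dict(c1=(52,43),c2=(328,28),c3=(348,487),c4=(63,506)).items(): print("tray",nm,unproj(t,[tt(*p)],.009)[0].round(4))
for nm,p in dict(bow=(535,215),s1=(336,165),s4=(405,173),sb1=(330,248),sb4=(401,245)).items(): print("side",nm,unproj(s,[ts(*p)],.044)[0].round(4))
E
```

```text
rim [[ 0.6525  0.094   0.109 ]
 [ 0.6612 -0.2073  0.109 ]
 [ 0.8072 -0.0547  0.109 ]
 [ 0.5044 -0.0613  0.109 ]]
f [ 0.552  -0.0732  0.111 ]
b [ 0.7593 -0.0413  0.111 ]
tart [0.6942 0.0409 0.111 ]
choux [0.5908 0.0258 0.111 ]
can [ 0.7229 -0.1395  0.111 ]
mac [ 0.6166 -0.154   0.111 ]
side f [ 0.5531 -0.0737  0.111 ]
side b [ 0.7602 -0.0416  0.111 ]
top 466 [336.1 144.5] [ 0.7594 -0.0406  0.111 ]
top 84 [372.  165.9] [ 0.7114 -0.124   0.111 ]
top 429 [299.9 171.3] [0.694  0.0408 0.111 ]
top 224 [342.9 182.3] [ 0.671  -0.0582  0.111 ]
top 216 [381.6 208. ] [ 0.6142 -0.1472  0.111 ]
top 193 [304.2 215.9] [0.5909 0.0276 0.111 ]
top 500 [347.9 234.2] [ 0.552  -0.0721  0.111 ]
side 269 [276.8 199.6] [ 0.6996 -0.1437  0.111 ]
side 205 [240.3 219.4] [ 0.7607 -0.0413  0.111 ]
side 222 [319.8 228.7] [ 0.5527 -0.0726  0.111 ]
side 218 [249.4 244.2] [0.7012 0.0337 0.111 ]
side 133 [290.2 254.7] [0.5925 0.0351 0.111 ]
handle tri (array([ 0.65918636, -0.0570292 ,  0.24012403]), array([ 0.14881724,  0.6613601 , -0.78348437, -0.16124848]))
bow [0.3426 0.3058 0.04  ]
lb [0.4549 0.3596 0.047 ]
rb [0.474 0.31  0.047]
lb2 [0.4808 0.3808 0.047 ]
rb2 [0.5068 0.3019 0.047 ]
lbow [0.3598 0.3185 0.047 ]
rbow [0.3605 0.2934 0.047 ]
rt [0.5604 0.3115 0.047 ]
lt [0.5487 0.4056 0.047 ]
tray c1 [0.5729 0.4264 0.009 ]
tray c2 [0.587  0.2573 0.009 ]
tray c3 [0.3097 0.2308 0.009 ]
tray c4 [0.2936 0.4007 0.009 ]
side bow [0.3439 0.307  0.044 ]
side s1 [0.4493 0.3129 0.044 ]
side s4 [0.4139 0.3059 0.044 ]
side sb1 [0.4372 0.3565 0.044 ]
side sb4 [0.4037 0.3438 0.044 ]
```

```bash
python3 -m jog '[[0,0.5,0.5,1,0,0,0.11],[0,0.9,0.95,1,0,0,0.118],[0,0.9,0.95,1,0,0,0.118],[0,0.9,0.95,1,0,0,0.118],[0,0.9,0.95,1,0,0,0.118],[0,0.9,0.95,1,0,0,0.118],[0,0.9,0.95,0.5,0,0,0.118],[0,0.9,0.95,0,0,0,0.118]]' 40
```

```text
time: 0.97
position: [0.3675, -0.3513, 0.3642]
ee_rot: [-3.135, 0.003, 1.428]
ft_force: [0.1, -1.0, -0.2]
gripper_width: 0.0854
```

```bash
python3 -m jog '[[0,1,1,0,0,0,0.118],[0,1,1,0,0,0,0.118],[0,1,1,0,0,0,0.118],[0,1,1,0,0,0,0.118],[0,1,1,0,0,0,0.118],[0,1,1,0,0,0,0.118],[0,1,1,0,0,0,0.118],[0,1,1,0,0,0,0.118]]'
```

```text
time: 1.63
position: [0.5344, -0.1825, 0.367]
ee_rot: [-3.138, 0.007, 2.428]
ft_force: [0.3, -0.3, 0.2]
gripper_width: 0.0854
```

```bash
python3 -m jog '[[0,1,1,-0.2,0,0,0.118],[0,1,1,-0.2,0,0,0.118],[0,1,1,-0.2,0,0,0.118],[0,1,1,-0.2,0,0,0.118],[0,0.8,0.8,-0.2,0,0,0.118],[0,0.3,0.3,0,0,0,0.118],[0,0,0,0,0,0,0.1],[0,0,0,0,0,0,0]]'; python3 -c "
from plant import r;print(r.get_obs()['joint_positions'])"
```

```text
time: 2.3
position: [0.6443, -0.068, 0.3434]
ee_rot: [-3.141, 0.006, -2.985]
ft_force: [-0.5, 0.4, -0.3]
gripper_width: 0.0857
[-0.21988155  0.47913682  0.32051296  1.40625185  0.00184819 -0.37607755]
```

```bash
python3 -m jog '[[0,0.6,0.5,0,0,0,0],[0,0.1,0.1,0,0,0,0],[0,0,0,-1,0,0,0],[0,0,0,-1,0,0,0],[0,0,0,0,0,0,0],[0,0,0,0,0,0,0]]'; python3 - <<'E'
from plant import r
from h import *
t=r.capture("top");s=r.capture("side")
crop(t["color"],265,110,425,260,5,"pics/t1.png");crop(s["color"],190,85,350,285,4,"pics/s1.png")
E
```

```text
time: 2.8
position: [0.6579, -0.0572, 0.3032]
ee_rot: [-3.14, 0.007, -3.0]
ft_force: [0.6, -0.2, 1.0]
gripper_width: 0.0855
```

View pics/s1.png

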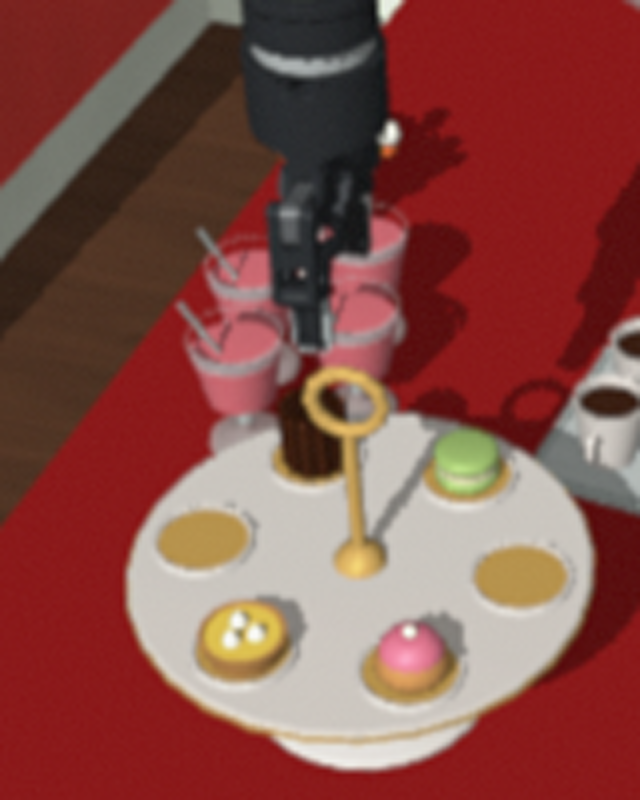

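View pics/t1.png

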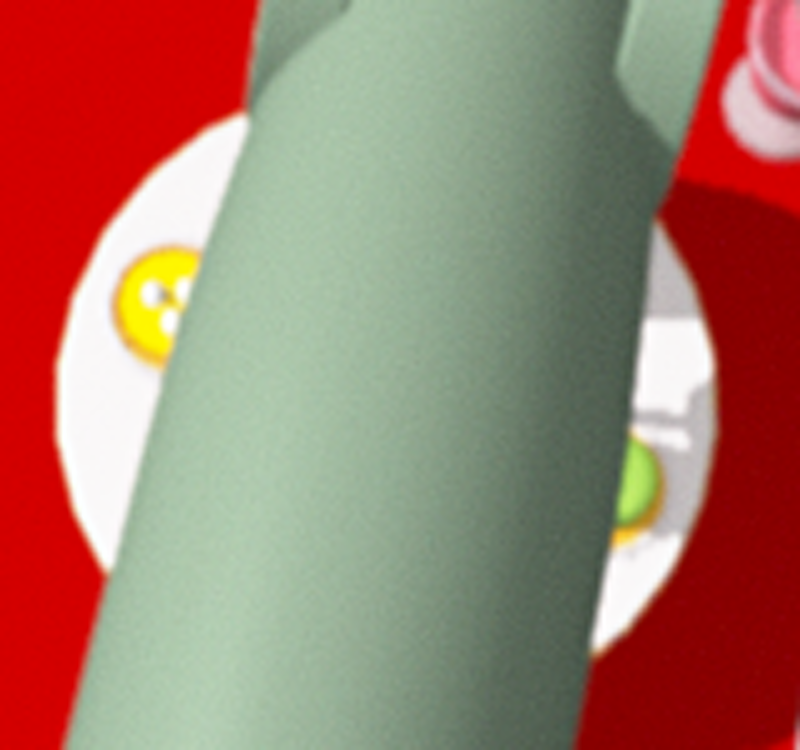

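```bash
python3 -m jog '[[0,0,0,-1,0,0,0],[0,0,0,-1,0,0,0],[0,0,0,-0.9,0,0,0],[0,0,0,-0.3,0,0,0],[0,0,0,0,0,0,0]]'; python3 - <<'E'
from plant import r
from h import *
s=r.capture("side")
crop(s["color"],190,85,350,285,4,"pics/s2.png")
E
```

```text
time: 3.32
position: [0.6611, -0.0594, 0.2461]
ee_rot: [-3.135, 0.019, -3.004]
ft_force: [-0.2, -0.8, -0.5]
gripper_width: 0.0857
```

View pics/s2.png

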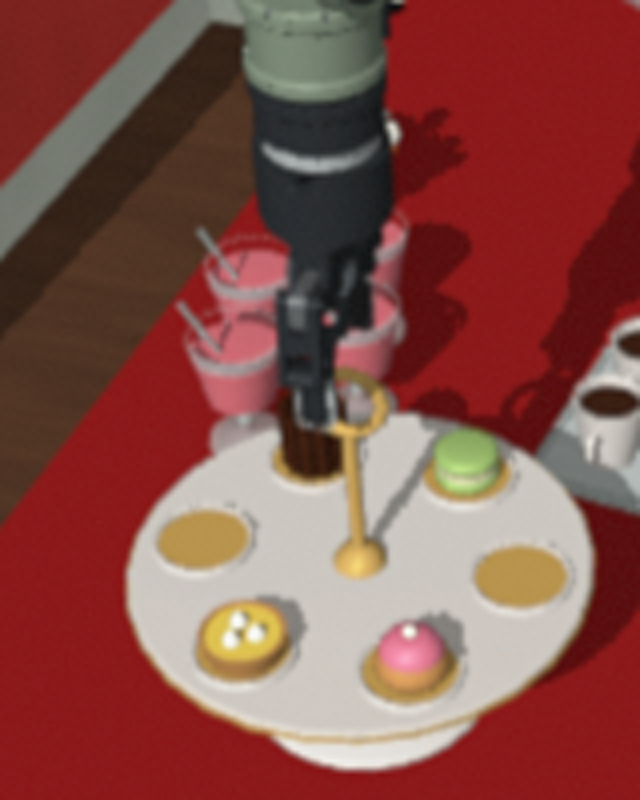

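```bash
cat > to.py <<'E'
import sys
from plant import r
from scipy.spatial.transform import Rotation as R
import numpy as np
o=r.get_obs(); a=[float(v) for v in sys.argv[1:]]
cur=R.from_euler('xyz',o["ee_rot"]); des=R.from_euler('xyz',[np.pi,0,a[3]])
print("shift units",((np.array(a[:3])-o["position"])/.02).round(2),"turn units",((des*cur.inv()).as_rotvec()/(np.pi/3)).round(3),"J",o["joint_positions"].round(2),"F",o["ft_force"].round(1),"w",o["gripper_width"].round(4),o["time"])
E
python3 to.py 0.6577 -0.057 0.242 -2.99
```

```text
Traceback (most recent call last):
  File "to.py", line 7, in <module>
    print("shift units",((np.array(a[:3])-o["position"])/.02).round(2),"turn units",((des*cur.inv()).as_rotvec()/(np.pi/3)).round(3),"J",o["joint_positions"].round(2),"F",o["ft_force"].round(1),"w",o["gripper_width"].round(4),o["time"])
                                                                                                                                                                                                      ^^^^^^^^^^^^^^^^^^^^^^^^
AttributeError: 'float' object has no attribute 'round'
```

```bash
sed -i 's/o\["gripper_width"\].round(4)/round(o["gripper_width"],4)/' to.py
python3 to.py 0.6577 -0.057 0.240 -2.99
```

```text
shift units [-0.18  0.12 -0.34] turn units [0.004 0.019 0.013] J [-0.2   0.52  0.14  1.18 -0.   -0.34] F [-0.7  0.4  0.4] w 0.0857 3.3667
```

```bash
python3 -m jog '[[0,-0.18,0.12,-0.34,0.004,0.019,0.013],[0,0,0,0,0,0,0]]'; python3 to.py 0.6577 -0.057 0.240 -2.99
```

```text
time: 3.53
position: [0.6584, -0.0573, 0.2424]
ee_rot: [-3.141, 0.002, -2.99]
ft_force: [0.2, 0.5, -0.9]
gripper_width: 0.0857
shift units [-0.03  0.02 -0.12] turn units [ 0.     0.002 -0.   ] J [-0.2   0.53  0.15  1.19  0.   -0.35] F [ 0.2  0.5 -0.9] w 0.0857 3.5333
```

Close on the ring.

```bash
python3 -m jog '[[0.6,0,0,-0.2,0,0,0],[0.8,0,0,0,0,0,0],[1,0,0,0,0,0,0],[1,0,0,0,0,0,0],[1,0,0,0,0,0,0],[1,0,0,0,0,0,0]]' 50;python3 to.py 0.6577 -0.057 0.240 -2.99
```

```text
time: 4.03
position: [0.6602, -0.0575, 0.241]
ee_rot: [-3.14, 0.006, -2.99]
ft_force: [0.2, -0.4, -0.4]
gripper_width: 0.0122
shift units [-0.12  0.02 -0.05] turn units [ 0.001  0.006 -0.   ] J [-0.2   0.53  0.15  1.18  0.   -0.35] F [ 0.2 -0.4 -0.4] w 0.0122 4.0333
```

```bash
python3 -m jog '[[1,-0.05,0,0,0,0,0],[1,0,0,0,0,0,0]]' 50;python3 to.py 0.6577 -0.057 0.240 -2.99
```

```text
time: 4.2
position: [0.6602, -0.0579, 0.2412]
ee_rot: [-3.139, 0.008, -2.99]
ft_force: [-1.1, 0.2, 0.3]
gripper_width: 0.008
shift units [-0.13  0.04 -0.06] turn units [ 0.001  0.008 -0.   ] J [-0.2   0.53  0.15  1.18  0.   -0.35] F [-1.1  0.2  0.3] w 0.008 4.2
```

```bash
python3 -m jog '[[1,0,0,0,0,0,-0.01],[1,0,0,0,0,0,-0.02],[1,0,0,0,0,0,-0.03],[1,0,0,0,0,0,-0.04],[1,0,0,0,0,0,-0.05],[1,0,0,0,0,0,-0.05]]';python3 to.py 0.6577 -0.057 0.240 -2.99
```

```text
time: 4.7
position: [0.6603, -0.0587, 0.2412]
ee_rot: [-3.138, 0.008, 3.071]
ft_force: [1.5, -1.0, -0.6]
gripper_width: 0.0079
shift units [-0.13  0.08 -0.06] turn units [0.004 0.008 0.212] J [-0.2   0.53  0.15  1.18 -0.   -0.13] F [ 1.5 -1.  -0.6] w 0.0079 4.7
```

```bash
python3 -m jog '[[1,0,0.03,0,0,0,-0.06],[1,0,0.03,0,0,0,-0.06],[1,0,0,0,0,0,-0.06],[1,0,0,0,0,0,-0.06],[1,0,0,0,0,0,-0.06],[1,0,0,0,0,0,-0.06],[1,0,0,0,0,0,-0.06],[1,0,0,0,0,0,-0.06]]';python3 to.py 0.6595 -0.057 0.240 1.199;  python3 - <<'E'
from plant import r
from h import *
s=r.capture("side")
crop(s["color"],190,85,350,285,4,"pics/s3.png")
E
```

```text
time: 5.37
position: [0.6596, -0.0607, 0.2412]
ee_rot: [-3.133, 0.008, 2.534]
ft_force: [0.4, -1.9, 0.1]
gripper_width: 0.0082
shift units [-0.    0.18 -0.06] turn units [ 0.011 -0.006 -1.275] J [-0.2   0.53  0.15  1.19 -0.01  0.41] F [ 0.4 -1.9  0.1] w 0.0082 5.3667
```

View pics/s3.png

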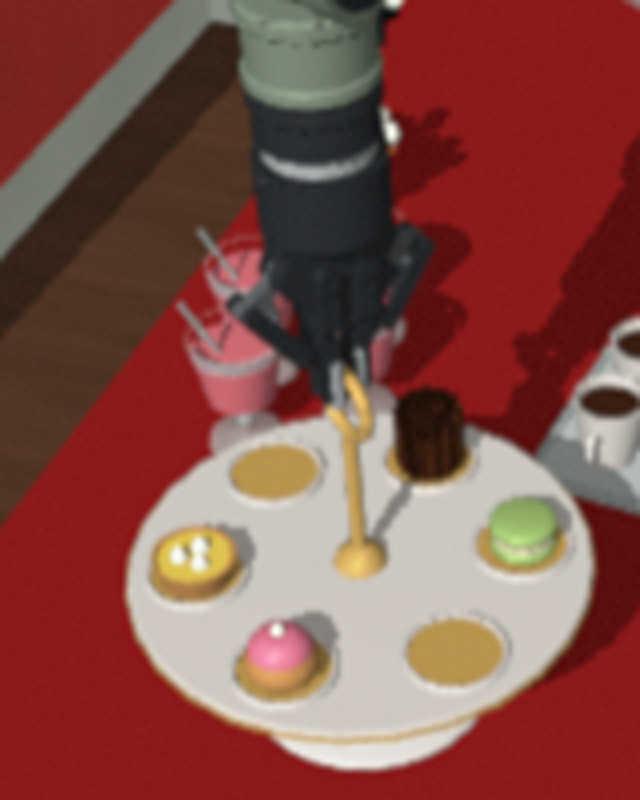

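```bash
python3 -m jog '[[1,0,0.05,0,0,0,-0.06],[1,0,0.05,0,0,0,-0.06],[1,0,0.05,0,0,0,-0.06],[1,0,0.05,0,0,0,-0.06],[1,0,0.02,0,0,0,-0.06],[1,0,0.02,0,0,0,-0.06],[1,0,0.02,0,0,0,-0.06],[1,0,0,0,0,0,-0.06]]';python3 to.py 0.6595 -0.057 0.240 1.199
```

```text
time: 6.08
position: [0.6579, -0.062, 0.2412]
ee_rot: [-3.124, 0.013, 2.007]
ft_force: [-0.9, -1.0, 0.1]
gripper_width: 0.0079
shift units [ 0.08  0.25 -0.06] turn units [ 0.013 -0.017 -0.771] J [-0.2   0.54  0.16  1.2  -0.02  0.94] F [-0.9 -1.   0.1] w 0.0079 6.0833
```

```bash
python3 -m jog '[[1,0,0.02,0,0,0,-0.06],[1,0,0.02,0,0,0,-0.06],[1,0,0.02,0,0,0,-0.06],[1,0,0.02,0,0,0,-0.06],[1,0,0.02,0,0,0,-0.06],[1,0,0.02,0,0,0,-0.06],[1,0,0.02,0,0,0,-0.06],[1,0,0,0,0,0,-0.05]]';python3 to.py 0.6595 -0.057 0.240 1.199
```

```text
time: 6.75
position: [0.6559, -0.0622, 0.2412]
ee_rot: [-3.121, 0.015, 1.493]
ft_force: [-1.3, -0.9, 0.0]
gripper_width: 0.0078
shift units [ 0.18  0.26 -0.06] turn units [ 0.01  -0.023 -0.281] J [-0.2   0.55  0.17  1.22 -0.02  1.45] F [-1.3 -0.9  0. ] w 0.0078 6.75
```

```bash
python3 -m jog '[[1,0,0,0,0,0,-0.055],[1,0,0,0,0,0,-0.05],[1,0,0,0,0,0,-0.045],[1,0,0,0,0,0,-0.04],[1,0,0,0,0,0,-0.03],[1,0,0,0,0,0,-0.02],[1,0,0,0,0,0,-0.01],[1,0,0,0,0,0,0]]';python3 to.py 0.6595 -0.057 0.240 1.199
```

```text
time: 7.42
position: [0.6549, -0.062, 0.2412]
ee_rot: [-3.12, 0.014, 1.22]
ft_force: [-1.3, -0.7, -0.9]
gripper_width: 0.0079
shift units [ 0.23  0.25 -0.06] turn units [ 0.005 -0.024 -0.02 ] J [-0.2   0.55  0.18  1.22 -0.01  1.72] F [-1.3 -0.7 -0.9] w 0.0079 7.4167
```

```bash
python3 -m jog '[[1,0,0,0,0,0,-0.02],[1,0,0,0,0,0,0],[0.7,0,0,0,0,0,0],[0.4,0,0,0,0,0,0],[0.2,0,0,0,0,0,0],[0,0,0,0,0,0,0],[0,0,0,0,0,0,0]]';python3 to.py 0.6595 -0.057 0.240 1.199
```

```text
time: 8.0
position: [0.6541, -0.0614, 0.2412]
ee_rot: [-3.118, 0.014, 1.199]
ft_force: [0.3, 0.4, -0.5]
gripper_width: 0.0682
shift units [ 0.27  0.22 -0.06] turn units [ 0.004 -0.026  0.   ] J [-0.2   0.55  0.18  1.23 -0.01  1.74] F [ 0.3  0.4 -0.5] w 0.0682 8.0
```

```bash
python3 -m jog '[[0,0,0,0.5,0,0,0],[0,0,0,1,0,0,0],[0,0,0,1,0,0,0],[0,0,0,1,0,-0.01,0.05],[0,-0.5,0.5,1,0,-0.01,0.11],[0,-0.6,1,1,0,-0.01,0.118],[0,-0.6,1,0,0,0,0.118],[0,-0.6,1,0,0,0,0.118]]'; python3 to.py 0.4277 0.3266 0.15 3.376
```

```text
time: 8.67
position: [0.607, 0.0066, 0.3586]
ee_rot: [3.135, 0.011, 1.747]
ft_force: [-0.1, 0.5, 0.2]
gripper_width: 0.0857
shift units [ -8.96  16.   -10.43] turn units [0.    0.014 1.556] J [-0.11  0.39  0.22  1.39 -0.01  1.29] F [-0.1  0.5  0.2] w 0.0857 8.6667
```

```bash
python3 -m jog '[[0,-0.7,1,0,0,0,0.118],[0,-0.7,1,0,0,0,0.118],[0,-0.7,1,0,0,0,0.118],[0,-0.7,1,0,0,0,0.118],[0,-0.7,1,0,0,0,0.118],[0,-0.6,1,0,0,0,0.118],[0,-0.6,1,0,0,0,0.118],[0,-0.6,1,0,0,0,0.118]]'; python3 to.py 0.4277 0.3266 0.15 3.376;  python3 - <<'E'
from plant import r
from h import *
s=r.capture("side");t=r.capture("top")
crop(s["color"],190,145,350,285,4,"pics/s4.png")
crop(t["color"],265,110,425,260,5,"pics/t4.png")
E
```

```text
time: 9.33
position: [0.4956, 0.1734, 0.3691]
ee_rot: [3.125, 0.018, 2.748]
ft_force: [0.1, -0.1, 0.8]
gripper_width: 0.0854
shift units [ -3.4    7.66 -10.96] turn units [-0.015  0.019  0.6  ] J [ 0.19  0.21 -0.    1.34  0.    0.59] F [ 0.1 -0.1  0.8] w 0.0854 9.3333
```

View pics/s4.png

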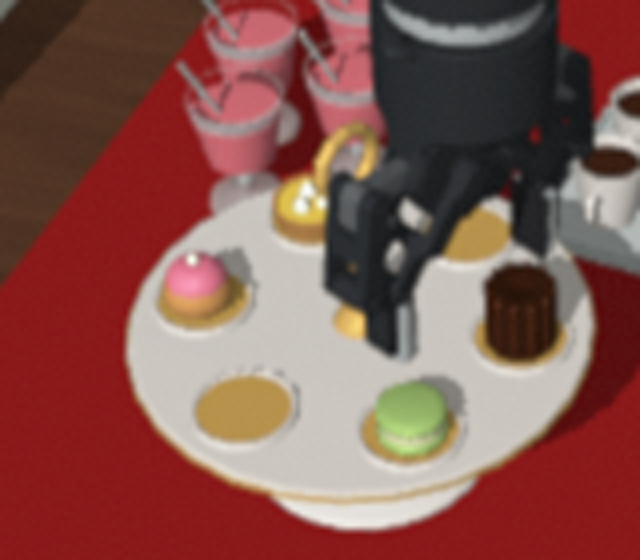

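View pics/t4.png

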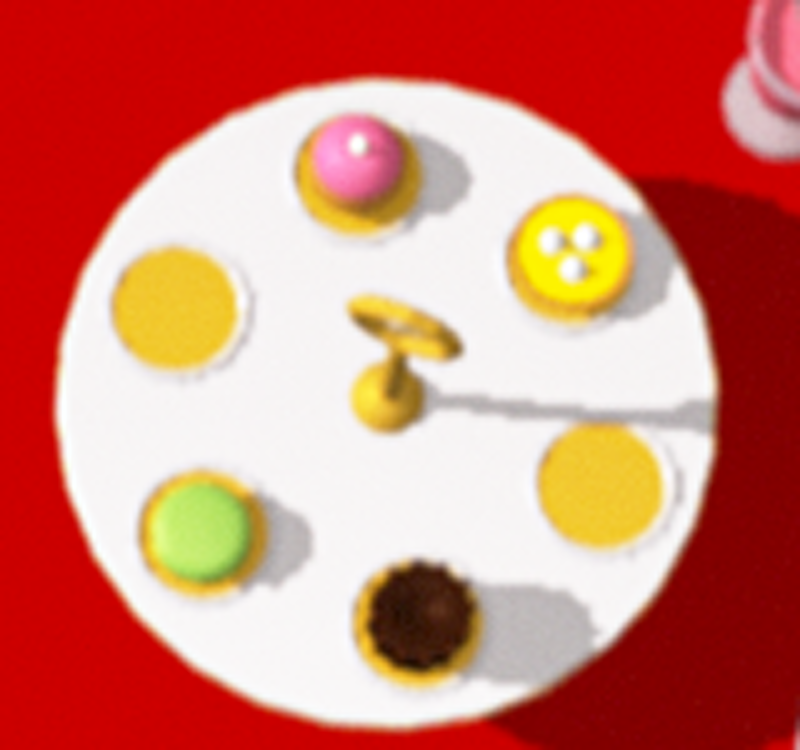

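```bash
python3 -m jog '[[0,-0.4,1,-0.5,0,0,0.1],[0,-0.4,1,-0.5,0,0,0.1],[0,-0.4,1,-1,0,0,0.1],[0,-0.5,1,-1,0,0,0.1],[0,-0.5,1,-1,0,0.01,0.1],[0,-0.5,1,-1,-0.01,0.01,0.05],[0,-0.4,1,-1,0,0,0],[0,0,0,0,0,0,0]]'; python3 to.py 0.4277 0.3266 0.15 3.376;  python3 - <<'E'
from plant import r
from h import *
t=r.capture("top")
T=lambda p,x0,y0,k:[x0+(p[0]+.5)/k-.5,y0+(p[1]+.5)/k-.5]
print(unproj(t,[T((420,615),265,110,5)],.158))
E
```

```text
time: 10.1
position: [0.4354, 0.3173, 0.2529]
ee_rot: [3.129, 0.009, -2.948]
ft_force: [-1.4, -0.2, -0.3]
gripper_width: 0.0856
shift units [-0.39  0.47 -5.15] turn units [-0.013  0.006  0.039] J [ 0.49  0.28 -0.2   1.08  0.01  0.29] F [-1.4 -0.2 -0.3] w 0.0856 10.1
[[ 0.54937271 -0.07053726  0.158     ]]
```

```bash
python3 -m jog '[[0,-0.4,0.45,-1,-0.013,0.006,0.039],[0,0,0,-1,0,0,0],[0,0,0,-1,0,0,0],[0,0,0,-1,0,0,0],[0,0,0,-1,0,0,0],[0,0,0,-1,0,0,0],[0,0,0,0,0,0,0],[0,0,0,0,0,0,0]]'; python3 to.py 0.4277 0.3266 0.10 3.376;  python3 - <<'E'
from plant import r
from h import *
s=r.capture("side");t=r.capture("top")
crop(s["color"],225,305,395,465,4,"pics/s5.png")
crop(t["color"],130,215,230,350,4,"pics/t5.png")
E
```

```text
time: 10.82
position: [0.4418, 0.3216, 0.1428]
ee_rot: [-3.14, 0.022, -2.922]
ft_force: [1.5, 0.3, 1.2]
gripper_width: 0.0855
shift units [-0.71  0.25 -2.14] turn units [-0.003  0.02   0.015] J [ 0.5   0.38 -0.35  0.81 -0.01  0.28] F [1.5 0.3 1.2] w 0.0855 10.8167
```

View pics/s5.png

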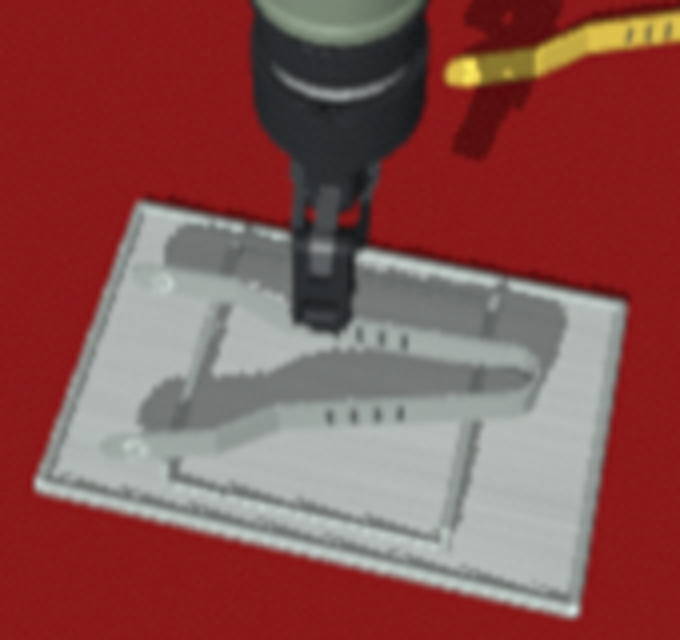

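View pics/t5.png

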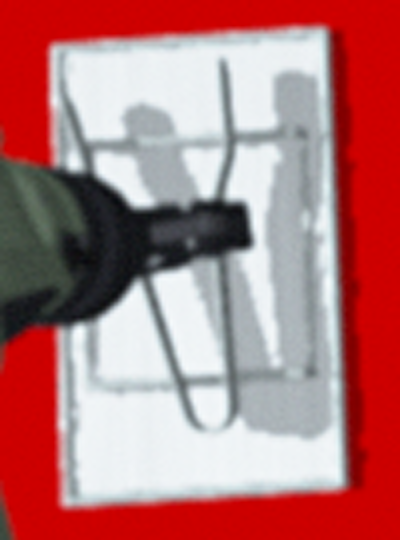

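```bash
python3 -m jog '[[0,-0.72,0.32,0,-0.003,0.02,0.015],[0,0,0,0,0,0,0],[0,-0.1,0.05,-1,0,0.003,0],[0,-0.1,0.05,-1,0,0.003,0],[0,0,0,0,0,0,0],[0,0,0,0,0,0,0]]'; python3 to.py 0.427 0.328 0.10 3.376
```

```text
time: 11.42
position: [0.4265, 0.3343, 0.111]
ee_rot: [3.135, 0.006, -2.904]
ft_force: [-0.1, -0.1, 0.2]
gripper_width: 0.0854
shift units [ 0.03 -0.31 -0.55] turn units [-0.007  0.004 -0.003] J [ 0.53  0.42 -0.39  0.75  0.    0.29] F [-0.1 -0.1  0.2] w 0.0854 11.4167
```

```bash
python3 -m jog '[[0,0,-0.3,-0.9,-0.007,0.004,-0.003],[0,-0.06,0,-1,0,0.003,0],[0,-0.06,0,-1,0,0.003,0],[0,-0.06,0,-0.6,0,0.003,0],[0,0,0,0,0,0,0],[0,0,0,0,0,0,0]]'; python3 to.py 0.427 0.328 0.017 3.376
```

```text
time: 11.92
position: [0.4276, 0.3318, 0.0474]
ee_rot: [3.136, 0.002, -2.905]
ft_force: [0.2, 0.6, 0.4]
gripper_width: 0.0852
shift units [-0.03 -0.19 -1.52] turn units [-0.005  0.001 -0.002] J [ 0.52  0.5  -0.45  0.61  0.    0.28] F [0.2 0.6 0.4] w 0.0852 11.9167
```

```bash
python3 -m jog '[[0,0,-0.2,-0.3,-0.005,0,0],[0,0,0,0,0,0,0]]'; python3 to.py 0.427 0.328 0.017 3.376; python3 - <<'E'
from plant import r
from h import *
s=r.capture("side");t=r.capture("top")
crop(s["color"],225,305,395,465,4,"pics/s6.png")
crop(t["color"],130,215,230,350,4,"pics/t6.png")
E
```

```text
time: 12.08
position: [0.4288, 0.3284, 0.0431]
ee_rot: [3.141, 0.003, -2.905]
ft_force: [-0.5, -1.1, 0.2]
gripper_width: 0.0852
shift units [-0.09 -0.02 -1.31] turn units [-0.001  0.003 -0.002] J [ 0.52  0.51 -0.46  0.6  -0.    0.28] F [-0.5 -1.1  0.2] w 0.0852 12.0833
```

View pics/s6.png

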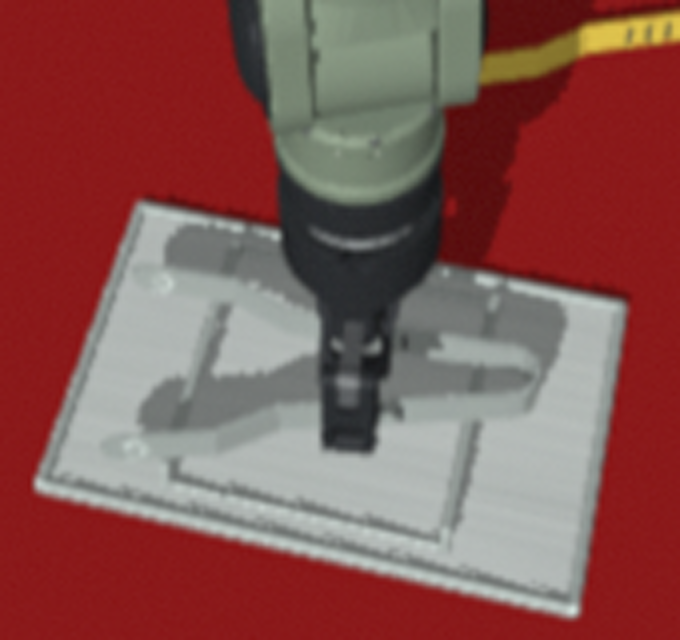

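View pics/t6.png

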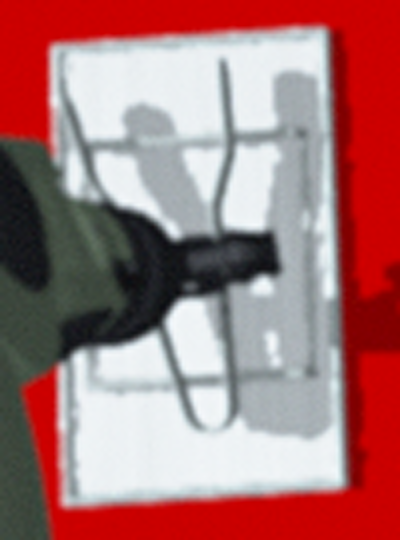

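```bash
python3 -m jog '[[0,-0.1,0,-0.8,0,0.003,0],[0,-0.05,0,-0.4,0,0,0],[0,0,0,-0.1,0,0,0],[0,0,0,0,0,0,0]]'; python3 to.py 0.427 0.328 0.017 3.376
```

```text
time: 12.52
position: [0.4286, 0.3303, 0.0197]
ee_rot: [3.138, 0.007, -2.905]
ft_force: [-0.1, -0.5, 0.5]
gripper_width: 0.0858
shift units [-0.08 -0.11 -0.14] turn units [-0.005  0.006 -0.002] J [ 0.52  0.54 -0.48  0.55  0.    0.28] F [-0.1 -0.5  0.5] w 0.0858 12.5167
```

```bash
python3 -m jog '[[0.4,-0.05,-0.1,-0.12,-0.005,0.006,0],[0.4,0,0,0,0,0,0],[0.4,0,0,0,0,0,0],[0.4,0,0,0,0,0,0]]' 40; python3 to.py 0.427 0.328 0.017 3.376
```

```text
time: 12.85
position: [0.4282, 0.3284, 0.0183]
ee_rot: [-3.141, -0.0, -2.905]
ft_force: [0.0, 0.1, 0.3]
gripper_width: 0.0511
shift units [-0.06 -0.02 -0.07] turn units [ 0.    -0.    -0.002] J [ 0.52  0.55 -0.47  0.55 -0.    0.28] F [0.  0.1 0.3] w 0.0511 12.85
```

```bash
python3 -m jog '[[0.5,0,0,0,0,0,0],[0.565,0,0,0,0,0,0],[0.565,0,0,0,0,0,0],[0.565,0,0,0,0,0,0],[0.565,0,0,0,0,0,0]]' 40; python3 to.py 0.427 0.328 0.017 3.376
```

```text
time: 13.27
position: [0.4293, 0.3293, 0.0204]
ee_rot: [3.141, 0.003, -2.905]
ft_force: [-0.1, 0.7, -1.5]
gripper_width: 0.037
shift units [-0.12 -0.06 -0.17] turn units [-0.001  0.002 -0.002] J [ 0.52  0.54 -0.47  0.55  0.    0.28] F [-0.1  0.7 -1.5] w 0.037 13.2667
```

Lift the tongs a little and look.

```bash
python3 -m jog '[[0.565,0,0,0.3,0,0,0],[0.565,0,0,0.6,0,0,0],[0.565,0,0,0.8,0,0,0],[0.565,0,0,0.8,0,0,0],[0.565,0,0,0.8,0,0,0],[0.565,0,0,0.5,0,0,0],[0.565,0,0,0,0,0,0],[0.565,0,0,0,0,0,0]]'; python3 to.py 0.427 0.328 0.1 3.376; python3 - <<'E'
from plant import r
from h import *
s=r.capture("side");t=r.capture("top")
crop(s["color"],225,285,395,465,4,"pics/s7.png")
crop(t["color"],110,195,240,350,4,"pics/t7.png")
E
```

```text
time: 13.93
position: [0.4273, 0.328, 0.0999]
ee_rot: [-3.141, -0.001, -2.905]
ft_force: [-0.3, -0.3, -1.2]
gripper_width: 0.0376
shift units [-0.02  0.    0.01] turn units [ 0.001 -0.001 -0.002] J [ 0.52  0.43 -0.4   0.74 -0.    0.28] F [-0.3 -0.3 -1.2] w 0.0376 13.9333
```

View pics/s7.png

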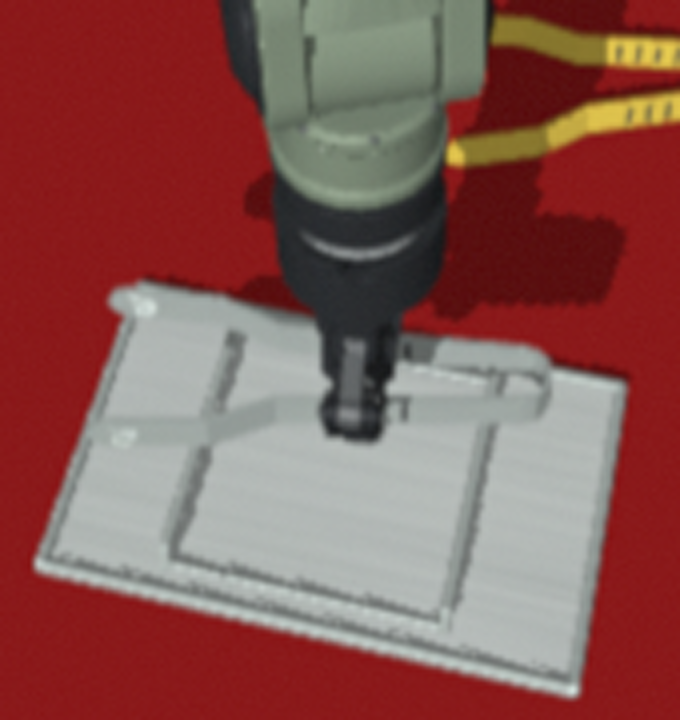

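View pics/t7.png

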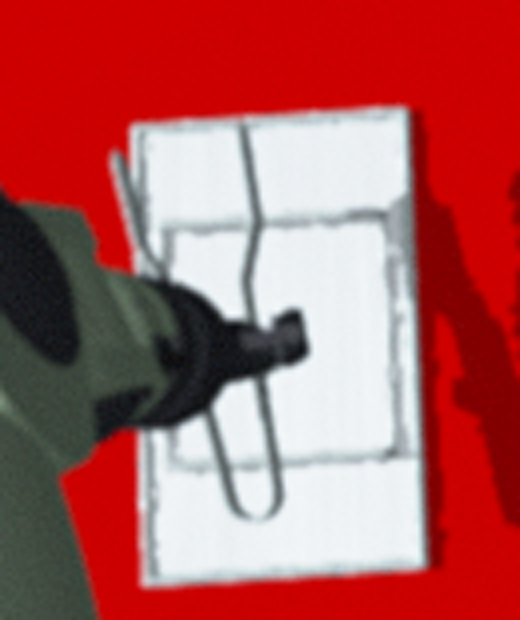

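```bash
python3 - <<'E'
from plant import r
from h import *
s=r.capture("side");t=r.capture("top")
T=lambda p,x0,y0,k:[x0+(p[0]+.5)/k-.5,y0+(p[1]+.5)/k-.5]
P=unproj(t,[T(p,110,195,4) for p in((240,123),(117,153),(258,520),(256,222),(254,518))],.1265);print(P.round(4))
S=unproj(s,[T(p,225,285,4) for p in((112,298),(90,423),(550,380))],.1155);print(S.round(4))
o=r.get_obs();tcp=o["position"];a=0.235
for n,Q in(("rt",P[0]),("lt",P[1]),("bow",P[2]),("srt",S[0]),("slt",S[1]),("sbow",S[2])):
    d=Q-tcp;print(n,(d[0]*np.cos(a)+d[1]*np.sin(a)).round(4),(-d[0]*np.sin(a)+d[1]*np.cos(a)).round(4))
E
```

```text
[[0.5585 0.3262 0.1265]
 [0.5397 0.3935 0.1265]
 [0.3409 0.3028 0.1265]
 [0.5034 0.3139 0.1265]
 [0.3419 0.305  0.1265]]
[[0.5612 0.3283 0.1155]
 [0.5438 0.3935 0.1155]
 [0.3413 0.3028 0.1155]]
rt 0.128 -0.032
lt 0.1254 0.0378
bow -0.0891 -0.0041
srt 0.1312 -0.0306
slt 0.1294 0.0369
sbow -0.0886 -0.0042
```

```bash
python3 - <<'E'
from plant import r
from h import *
s=r.capture("side");t=r.capture("top")
T=lambda p,x0,y0,k:[x0+(p[0]+.5)/k-.5,y0+(p[1]+.5)/k-.5]
print(unproj(s,[T((521,285),190,145,4)],.158))
print(unproj(s,[T((520,342),190,145,4)],.111), "round")
for nm,c,(x0,y0,x1,y1) in(("top",t,(330,215,370,255)),("side",s,(300,200,345,245))):
    im=c["color"].astype(int); m=np.zeros(im.shape[:2],bool)
    m[y0:y1,x0:x1]=(im.max(2)<110)[y0:y1,x0:x1]&(im[...,0]>im[...,2]+5)[y0:y1,x0:x1]
    n,l,sta,ce=cv2.connectedComponentsWithStats(m.astype(np.uint8))
    i=1+np.argmax(sta[1:,4]);print(nm,sta[i],ce[i].round(1))
    # fit cylinder silhouette centroid
    def sil(p):
        a=np.linspace(0,2*np.pi,60);P=[[p[0]+.0235*np.cos(q),p[1]+.0235*np.sin(q),z] for q in a for z in(.111,.158)]
        h=cv2.convexHull((proj(c,P)*16).astype(np.int32)); b=np.zeros(im.shape[:2],np.uint8);cv2.fillConvexPoly(b,h,1,shift=4)
        M=cv2.moments(b);return np.array([M["m10"]/M["m00"],M["m01"]/M["m00"]]),b.sum(),cv2.boundingRect(b)
    from scipy.optimize import minimize
    q=minimize(lambda p:((sil(p)[0]-ce[i])**2).sum(),[.551,-.072],method="Nelder-Mead",options=dict(initial_simplex=[[.551,-.072],[.556,-.072],[.551,-.067]]))
    print(q.x,sil(q.x)[1:])
E
```

```text
[[ 0.55148173 -0.07041315  0.158     ]]
[[ 0.55151402 -0.06764897  0.111     ]] round
top [339 223  21  21 330] [348.8 233.1]
[ 0.55079296 -0.07214419] (np.uint64(456), (338, 221, 23, 25))Traceback (most recent call last):
  File "<stdin>", line 11, in <module>
    return _wrapfunc(a, 'argmax', axis=axis, out=out, **kwds)
    return bound(*args, **kwds)
ValueError: attempt to get argmax of an empty sequence
```

```bash
python3 -m jog '[[0.565,0,0,0.6,0,0,0],[0.565,0,-0.3,0.8,0,0,0],[0.565,-0.2,-0.6,0.8,0,0,0],[0.565,-0.2,-0.8,0.8,0,0,-0.01],[0.565,-0.2,-0.9,0.8,0,0,-0.01],[0.565,-0.2,-0.9,0.4,0,0,-0.01],[0.565,-0.2,-0.9,0,0,0,-0.01],[0.565,-0.2,-0.9,0,0,0,-0.01]]'; python3 to.py 0.3745 -0.0985 0.2 -3.009
```

```text
time: 14.9
position: [0.3992, 0.219, 0.1805]
ee_rot: [-3.139, -0.012, -2.954]
ft_force: [-0.0, 0.1, -1.8]
gripper_width: 0.0373
shift units [ -1.23 -15.87   0.97] turn units [ 0.004 -0.011 -0.053] J [ 0.34  0.21 -0.5   0.88 -0.    0.15] F [-0.   0.1 -1.8] w 0.0373 14.9
```

```bash
python3 -m jog '[[0.565,-0.1,-0.9,0,0,0,-0.01],[0.565,-0.1,-0.9,0,0,0,-0.01],[0.565,-0.1,-0.9,0,0,0,-0.01],[0.565,-0.1,-0.9,0,0,0,-0.01],[0.565,-0.1,-0.9,0,0,0,0],[0.565,-0.1,-0.9,0,0,0,0],[0.565,0,-0.8,0,0,0,0],[0.565,0,-0.7,0,0,0,0]]'; python3 to.py 0.3745 -0.0985 0.2 -3.009
```

```text
time: 15.57
position: [0.3827, 0.0738, 0.178]
ee_rot: [-3.139, -0.017, -2.997]
ft_force: [-0.8, 0.4, -0.2]
gripper_width: 0.0372
shift units [-0.41 -8.61  1.1 ] turn units [ 0.005 -0.016 -0.011] J [ 0.    0.09 -0.64  0.85 -0.01 -0.14] F [-0.8  0.4 -0.2] w 0.0372 15.5667
```

```bash
python3 -m jog '[[0.565,-0.05,-0.9,0,0.005,-0.016,-0.01],[0.565,-0.05,-1,0,0,0,0],[0.565,-0.05,-1,0,0,0,0],[0.565,-0.05,-1,0,0,0,0],[0.565,-0.05,-1,0,0,0,0],[0.565,-0.05,-1,0,0,0,0],[0.565,0,-0.9,0,0,0,0],[0.565,0,-0.5,0,0,0,0]]'; python3 to.py 0.3745 -0.0985 0.1225 -3.009
```

```text
time: 16.23
position: [0.3733, -0.0793, 0.1754]
ee_rot: [3.14, -0.004, -3.008]
ft_force: [0.3, -0.7, -1.3]
gripper_width: 0.0376
shift units [ 0.06 -0.96 -2.64] turn units [-0.001 -0.003 -0.001] J [-0.4   0.07 -0.67  0.83 -0.   -0.54] F [ 0.3 -0.7 -1.3] w 0.0376 16.2333
```

```bash
python3 -m jog '[[0.565,0,-0.7,-0.5,0,0,0],[0.565,0,-0.2,-0.8,0,0,0],[0.565,0,0,-0.8,0,0,0],[0.565,0,0,-0.4,0,0,0],[0.565,0,0,0,0,0,0],[0.565,0,0,0,0,0,0]]'; python3 to.py 0.3745 -0.0985 0.1225 -3.009; python3 - <<'E'
from plant import r
from h import *
s=r.capture("side");t=r.capture("top")
crop(s["color"],250,165,450,315,4,"pics/s8.png")
crop(t["color"],265,180,425,330,5,"pics/t8.png")
E
```

```text
time: 16.73
position: [0.3727, -0.1015, 0.1225]
ee_rot: [3.141, -0.004, -3.015]
ft_force: [0.5, 0.8, 0.5]
gripper_width: 0.0371
shift units [0.09 0.15 0.  ] turn units [-0.    -0.004  0.006] J [-0.46  0.15 -0.74  0.68 -0.   -0.58] F [0.5 0.8 0.5] w 0.0371 16.7333
```

View pics/s8.png

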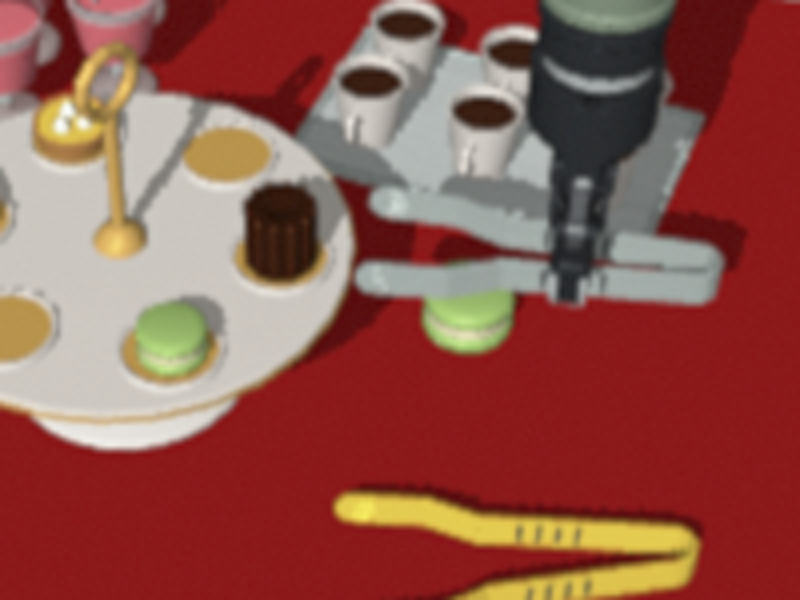

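View pics/t8.png

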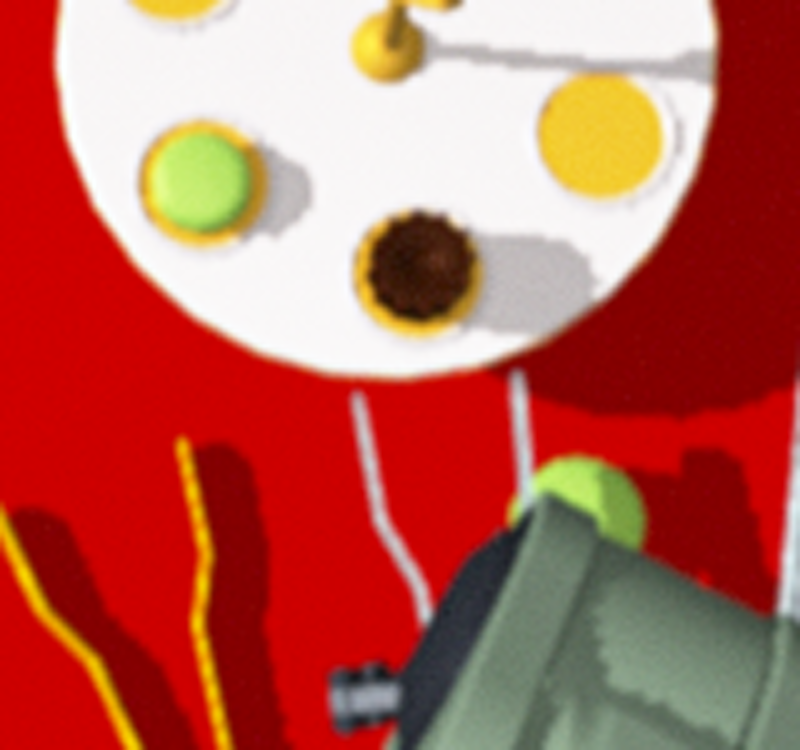

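```bash
python3 - <<'E'
from plant import r
from h import *
t=r.capture("top");s=r.capture("side")
T=lambda p,x0,y0,k:[x0+(p[0]+.5)/k-.5,y0+(p[1]+.5)/k-.5]
P=unproj(t,[T(p,265,180,5) for p in((357,393),(517,373),(380,520),(528,495))],.150);print(P.round(4))
print(unproj(t,[T((421,264),265,180,5)],.158))
S=unproj(s,[T(p,250,165,4) for p in((370,202),(357,280),(720,268))],.138);print(S.round(4))
E
```

```text
[[ 0.4938 -0.0449  0.15  ]
 [ 0.5044 -0.114   0.15  ]
 [ 0.4393 -0.0561  0.15  ]
 [ 0.4518 -0.1196  0.15  ]]
[[ 0.54982113 -0.07096072  0.158     ]]
[[ 0.5055 -0.111   0.138 ]
 [ 0.493  -0.0414  0.138 ]
 [ 0.2845 -0.1204  0.138 ]]
```

```bash
python3 -m jog '[[0.565,0.3,0.05,0,0,0,0],[0.565,0.5,0.08,0,0,0,0],[0.565,0.6,0.1,0,0,0,0],[0.565,0.6,0.1,0,0,0,0],[0.565,0.5,0.08,0,0,0,0],[0.565,0.4,0.06,0,0,0,0],[0.565,0,0,0,0,0,0],[0.565,0,0,0,0,0,0]]'; python3 to.py 0.4537 -0.0885 0.1225 -3.009; python3 - <<'E'
from plant import r
from h import *
s=r.capture("side");t=r.capture("top")
crop(s["color"],250,165,450,315,4,"pics/s9.png")
crop(t["color"],265,180,425,330,5,"pics/t9.png")
E
```

```text
time: 17.6
position: [0.4411, -0.0913, 0.1263]
ee_rot: [-3.138, 0.005, -3.013]
ft_force: [-0.1, -0.4, -0.7]
gripper_width: 0.0373
shift units [ 0.63  0.14 -0.19] turn units [0.003 0.005 0.003] J [-0.37  0.25 -0.6   0.71 -0.   -0.5 ] F [-0.1 -0.4 -0.7] w 0.0373 17.6
```

View pics/s9.png

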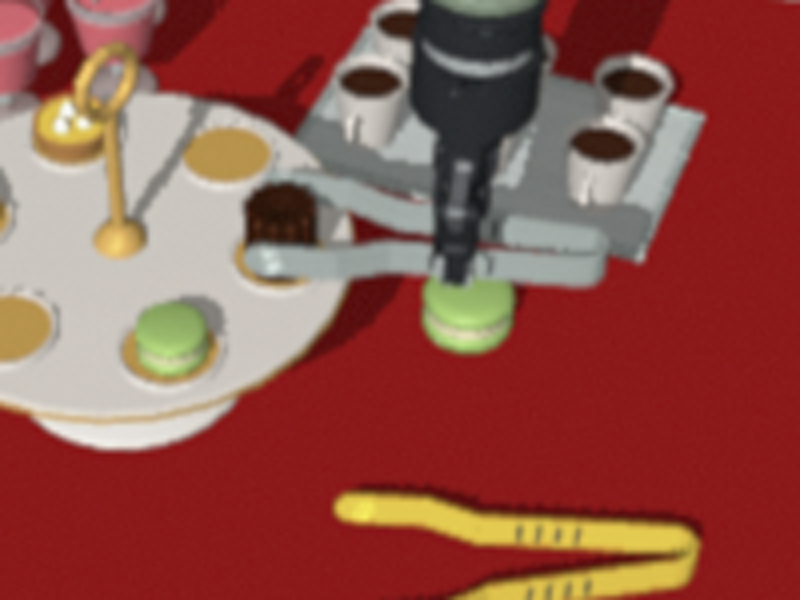

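View pics/t9.png

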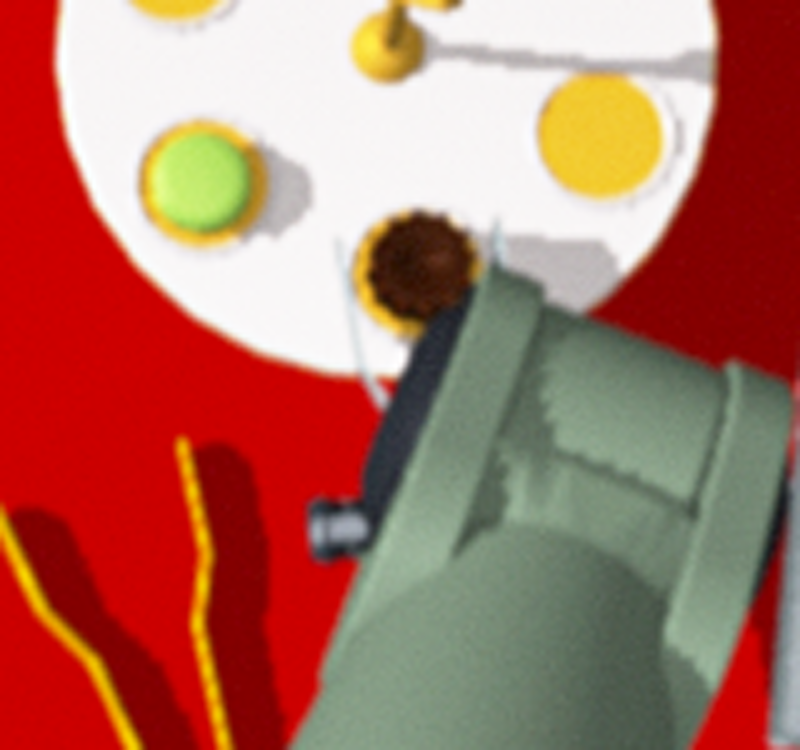

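```bash
python3 -m jog '[[0.565,0.4,0.05,-0.1,0.003,0.005,0],[0.565,0.25,0.03,-0.1,0,0,0],[0.565,0,0,0,0,0,0],[0.565,0,0,0,0,0,0]]'; python3 to.py 0.4537 -0.0885 0.1225 -3.009; python3 - <<'E'
from plant import r
from h import *
s=r.capture("side");t=r.capture("top")
crop(s["color"],250,165,450,315,4,"pics/s10.png")
crop(t["color"],315,200,395,270,8,"pics/t10.png")
E
```

```text
time: 18.03
position: [0.4534, -0.0897, 0.1217]
ee_rot: [3.141, -0.002, -3.014]
ft_force: [-0.4, -0.6, -0.4]
gripper_width: 0.0376
shift units [0.01 0.06 0.04] turn units [-0.001 -0.002  0.005] J [-0.36  0.28 -0.57  0.72  0.   -0.48] F [-0.4 -0.6 -0.4] w 0.0376 18.0333
```

View pics/t10.png

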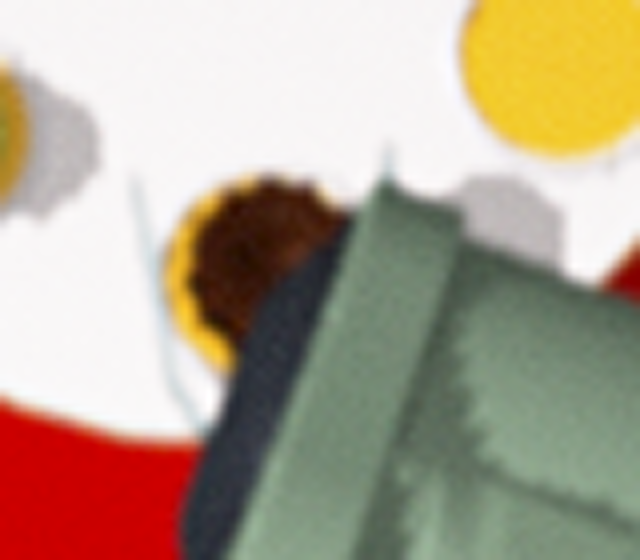

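View pics/s10.png

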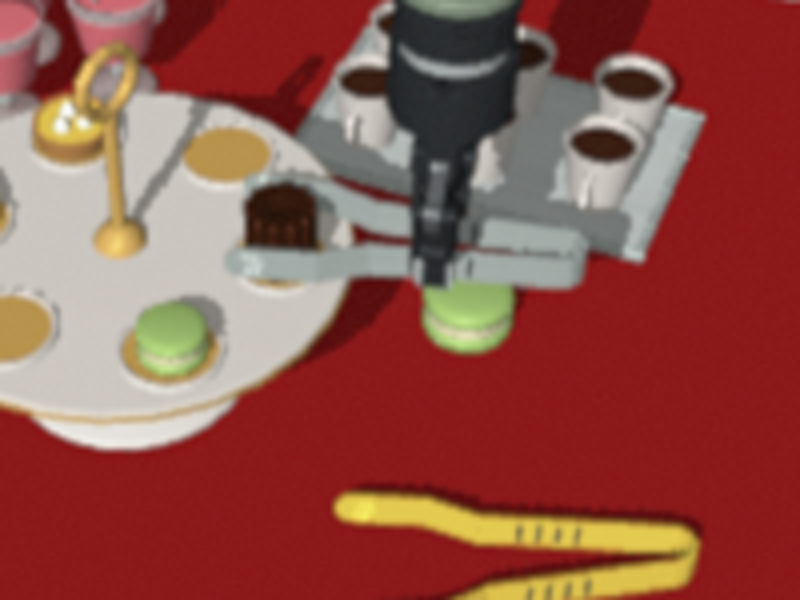

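```bash
python3 -m jog '[[0.6,0,0.03,0,0,0,0],[0.63,0,0,0,0,0,0],[0.65,0,0,0,0,0,0],[0.67,0,0,0,0,0,0],[0.7,0,0,0,0,0,0],[0.8,0,0,0,0,0,0],[0.9,0,0,0,0,0,0],[0.9,0,0,0,0,0,0]]' 45; python3 to.py 0.4537 -0.0885 0.1225 -3.009; python3 - <<'E'
from plant import r
from h import *
s=r.capture("side");t=r.capture("top")
crop(s["color"],250,165,450,315,4,"pics/s11.png")
crop(t["color"],315,200,395,270,8,"pics/t11.png")
E
```

```text
time: 18.8
position: [0.4524, -0.0891, 0.1219]
ee_rot: [3.14, -0.002, -3.015]
ft_force: [0.7, -0.7, -1.3]
gripper_width: 0.0278
shift units [0.06 0.03 0.03] turn units [-0.001 -0.002  0.006] J [-0.35  0.28 -0.57  0.72  0.   -0.48] F [ 0.7 -0.7 -1.3] w 0.0278 18.8
```

View pics/t11.png

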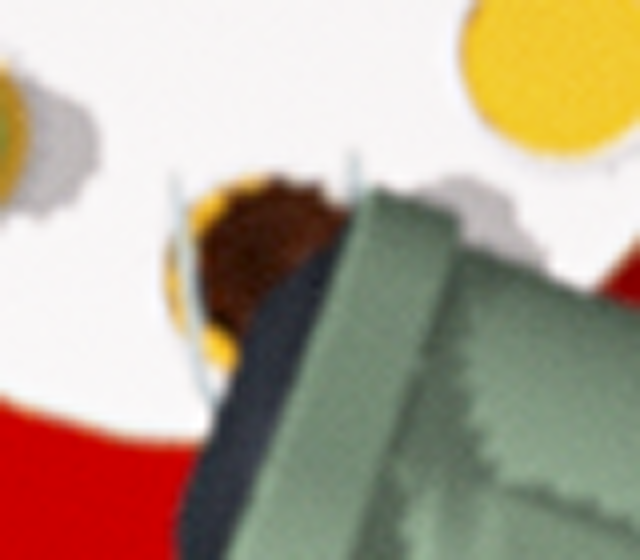

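View pics/s11.png

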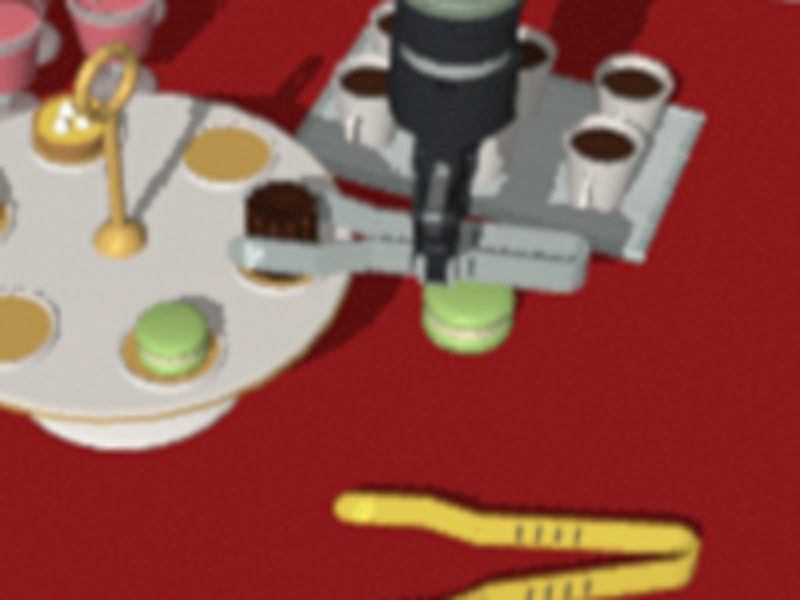

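```bash
python3 -m jog '[[0.9,0,0,0,0,0,0],[0.9,0,0,0.15,0,0,0],[0.9,0,0,0.3,0,0,0],[0.9,0,0,0.4,0,0,0],[0.9,0,0,0.5,0,0,0],[0.9,0,0,0.5,0,0,0],[0.9,0,0,0.5,0,0,0],[0.9,0,0,0.5,0,0,0]]' 55; python3 to.py 0.4537 -0.0885 0.21 -3.009; python3 - <<'E'
from plant import r
from h import *
s=r.capture("side")
crop(s["color"],250,105,450,255,4,"pics/s12.png")
E
```

```text
time: 19.57
position: [0.4501, -0.0884, 0.1822]
ee_rot: [3.139, -0.007, -3.015]
ft_force: [0.9, 0.0, -0.7]
gripper_width: 0.027
shift units [ 0.18 -0.    1.39] turn units [-0.002 -0.007  0.006] J [-0.35  0.21 -0.49  0.88 -0.   -0.48] F [ 0.9  0.  -0.7] w 0.027 19.5667
```

View pics/s12.png

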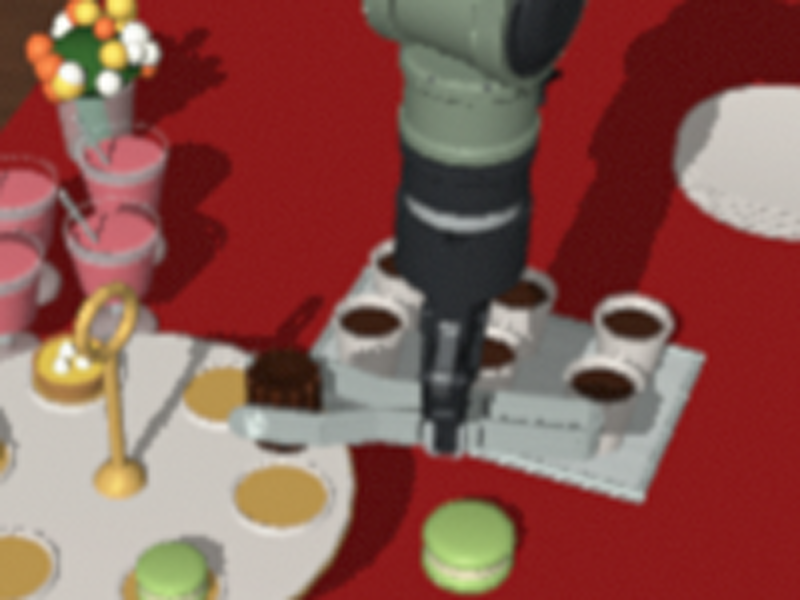

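```bash
python3 -m jog '[[0.9,0,0,0.5,0,0,0],[0.9,0,0,0.5,0,0,0],[0.9,0,0,0.5,0,0,0],[0.9,0,0,0.5,0,0,0],[0.9,-0.1,0,0.4,0,0,0],[0.9,-0.1,0,0.2,0,0,0],[0.9,0,0,0,0,0,0],[0.9,0,0,0,0,0,0]]' 55; python3 to.py 0.4537 -0.0885 0.21 -3.009; python3 - <<'E'
from plant import r
from h import *
s=r.capture("side");t=r.capture("top")
crop(s["color"],210,105,410,285,4,"pics/s13.png")
cv2.imwrite("pics/t13.png",t["color"][:,:,::-1])
E
```

```text
time: 20.28
position: [0.4471, -0.089, 0.242]
ee_rot: [-3.141, -0.0, -3.015]
ft_force: [-0.0, 0.3, -2.4]
gripper_width: 0.0272
shift units [ 0.33  0.02 -1.6 ] turn units [ 0.001 -0.     0.006] J [-0.36  0.14 -0.4   1.02 -0.   -0.48] F [-0.   0.3 -2.4] w 0.0272 20.2833
```

```bash
python3 -m jog '[[0.9,0,0,0,0,0,0],[0.9,0,0,0,0,0,0],[0.9,0,0,0,0,0,0],[0.9,0,0,0,0,0,0],[0.9,0,0,0,0,0,0],[0.9,0,0,0,0,0,0]]'; python3 - <<'E'
from plant import r
from h import *
s=r.capture("side")
crop(s["color"],210,105,410,285,4,"pics/s14.png")
E
```

```text
time: 20.88
position: [0.4458, -0.0884, 0.2394]
ee_rot: [3.14, -0.005, -3.015]
ft_force: [0.2, 0.1, -1.1]
gripper_width: 0.0274
```

View pics/s14.png

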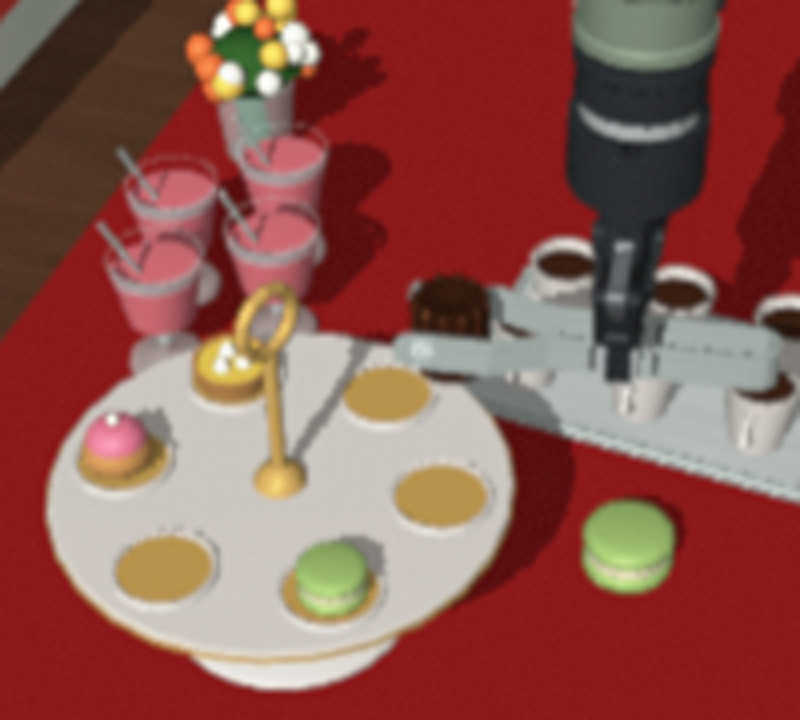

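View pics/s13.png

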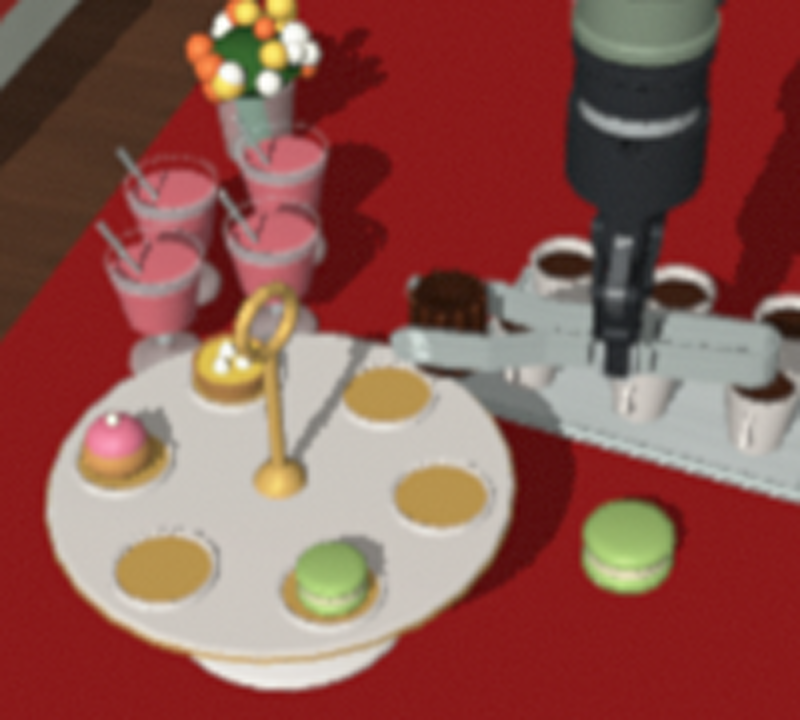

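View pics/t13.png

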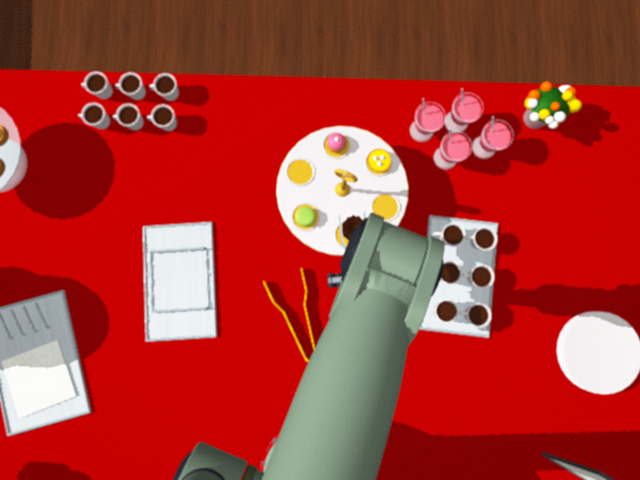

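The side view shows the canelé in the tongs at about (450,310) in the crop. It is clear of the stand, unchanged over the half-second hold, and the other three cakes are on their rounds. I'm handing in.

```bash
python3 -c "
from plant import r;print(r.finish_job());print(r.get_obs()['gripper_width'])"
```

```text
the job is handed in; nothing more can be done
None
the job is handed in; nothing more can be done
```

The canelé is held up in the tongs, clear of the stand. I handed the job in at about 21 s of the 64 s allowed.

- **Stand:** I pinched the ring and turned the plate 120° clockwise. After I let go, the pictures showed the canelé on the front round.
- **Canelé:** I took the steel tongs from the tray, squeezed to 37 mm. I closed them on the canelé at the front and raised the arm about 12 cm.
- **Last checks:** Over a 0.5 s hold the grip stayed at 27 mm and the canelé did not slip in the pictures, though the arm sagged about 3 mm. The macaron, choux bun and tartlet still stand on their rounds. Wrist forces stayed within a few newtons wherever I read them.
- **Disagreements:**
  - The grip read 27–28 mm where 29 mm was expected. The canelé is visibly held all the same.
  - My position estimates for the stand axis and the canelé differed by 2–3 mm between methods.

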